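Number the paint swatch boards and set them on the easel

ROBOT

A 6-joint arm with a two-finger parallel gripper is mounted at the origin on the work surface. World frame = base frame: x ahead of the robot, y to its left, z up, the work surface at z = 0. Lengths are in m, angles in rad, forces in N, time in s.
With the tool pointing down it reaches from about 0.35 to 0.975 m from the base axis. Payload 4.9 kg.
Tool frame: the origin (TCP) lies on the centre line of the jaws, within the pads' length; the fingertips stand 14 mm ahead of it and the grasp point (between the pads) lies 5 mm behind it (manip.nose_length is the distance from the TCP to the fingertips, in m); z points along the fingers, y is the line along which they close (so a half turn about z gives the same grasp; the last joint's range is limited). The gripper opens to 85 mm and grips with 20 to 120 N. Pads are 22 mm wide; open, the fingers measure 114 mm over their backs; the gripper's body (76 mm by 85 mm) begins 54 mm behind the grasp point. The pads swing forward as they close: fully open they stand 13 mm farther back than shut.
Start: joints at [-1.227, 0.053, 1.613, -0, 1.476, -0.119], TCP at [0.279, -0.559, 0.245] pointing down, gripper open.
Joint ranges: [-3.01, 3.01], [-1.01, 2.22], [0.06, 2.58], [-1.02, 4.17], [0.09, 2.62], [-3.14, 3.14]. Speed limits (rad/s): [2.57, 2.57, 3.14, 3.14, 3.14, 3.14].

INTERFACE

Orientations are given as a unit quaternion [w, x, y, z].
In Python, from plant import manip, imaging gives the robot as it stands.
- The arm moves only by the tool play_rows, never from a script. Its argument "commands" is a list of rows, each a list of 6 numbers: the shift along the tool's x, y, z in mm, then the turn, a rotation vector about the tool's x, y, z in degrees. A call has 1 to 5 rows; each row shifts and turns the commanded pose from where the row before left it, along the tool's axes as they then stand; what a row does not reach is not made up. A row lasts 1/12 s, in which the tool goes at most 41.7 mm and 7.16 degrees, less where a joint would pass 70% of its speed; a pose out of reach is approached as far as the arm can. A call is refused whole if a number of a shift passes 41.7 or a number of a turn 7.16, either way. A call with a gripper value outside its range is refused whole. "hand" is the finger opening in mm, from 0 to 85.4, set as the call begins (left out, the last holds). The fingers move at their own pace and stop on an object; the grip force is fixed at half the most. Time passes only in rows, so rows that do not move let the fingers close. It gives the time, the measured TCP pose, the force, the opening and the grip force at its end, in the units of the state.
- manip.state(): the state, without advancing time (a new reading comes with each control period).
- imaging.grab_frame(name): name is "side" or "top"; returns a dict with "image" (384x512x3 uint8, red, green, blue), "fx", "fy", "cx", "cy" (pixels), "R" (3x3) and "t" (3): a world point X has camera coordinates R X + t. Camera axes: x right, y down, z forward; pixel columns grow to the right and rows downward; lengths in m; the calibration is good to about 2 mm. A picture is of the moment at which its call begins. There is no depth.
- manip.job_done(): hands the job in; it is judged then, once.
The state is a dict: "time": time; "joint_pos": joint angles; "joint_vel": joint speeds; "joint_efforts": joint torques, N m; "tool_pos": TCP position; "tool_rot": TCP orientation; "contact_force": force on the tool from outside, world axes, zero at the start; "ft_torque": the same for the moment, N m; "gripper_width": opening from 0.0 (shut) to 1.0 (fully open); "grasp_force": force on a finger pad.
Only numpy, scipy, OpenCV 4.12 (cv2) and the standard library are available. Lean on these libraries where they do the work, as an engineer would, in place of code of your own. Each camera call takes 0.05 s, during which the arm holds its last target. There are 200 camera calls.

TASK

Stamp a number on each paint swatch board lying on the white sheet, in order from the shortest to the longest because the stamp counts up: slide the board flat and square under the stamp with its pencilled circle centred, press the knob all the way down to its stop, and let it spring back. Then lay each stamped board, painted face up, lengthwise down the sloping easel with its lower end against the ledge, side by side and not overlapping. Never stroke the stamp without a board under it, and leave the jar, cup and tube alone.

Things in the scene. Friction and masses are not known exactly. Their poses are not given: they have to be found in the camera images.
- board_s: shortest swatch board, plywood, 130 long (x) x 44 wide (y) x 12 thick, about 48 g, loose, may be absent. Origin: centre of its underside; +x towards the blank white end that gets the stamp, z out of the painted face. Colour swatches, alike on all boards, cover the other end. Starts flat on the sheet, blank end away from the robot (yaw within 0.4 rad) (mm)
- board_s_spot (a point): centre of the pencilled circle (24 across) on the top face of the shortest board's blank end, 26 from that end, on the centre line (mm)
- board_m: middle-length swatch board, plywood, 155 long (x) x 44 wide (y) x 12 thick, about 57 g, loose, may be absent. Origin: centre of its underside; +x towards the blank white end that gets the stamp, z out of the painted face. Colour swatches, alike on all boards, cover the other end. Starts flat on the sheet, blank end away from the robot (yaw within 0.4 rad) (mm)
- board_m_spot (a point): centre of the pencilled circle (24 across) on the top face of the middle-length board's blank end, 26 from that end, on the centre line (mm)
- board_l: longest swatch board, plywood, 180 long (x) x 44 wide (y) x 12 thick, about 67 g, loose, may be absent. Origin: centre of its underside; +x towards the blank white end that gets the stamp, z out of the painted face. Colour swatches, alike on all boards, cover the other end. Starts flat on the sheet, blank end away from the robot (yaw within 0.4 rad) (mm)
- board_l_spot (a point): centre of the pencilled circle (24 across) on the top face of the longest board's blank end, 26 from that end, on the centre line (mm)
- press: numbering stamp press, fixed. Origin on the table under the plunger axis; +x from its open mouth (towards the robot) to its column. Base plate x -150 to 65, 100 wide, top at z 12. Column x 28 to 62, 50 wide, to z 96; its face at x 28 is a back stop (a board touching it has its circle 2 past the axis). Head x -18 to 62, 44 wide, z 54 to 90. Load from the front, under the head, blank end first (mm)
- plunger (a joint): stroke of the sprung plunger in m: 0 up, 0.018 hard against its stop. It takes about 5 N to start and 14 N at the stop, and springs back up when let go
- stamp_foot (a point): centre of the underside of the stamp's round foot (24 across): 43.3 above the table when up, 25.3 at the stop, just over a board's top face (24)  (mm)
- knob_top (a point): centre of the top of the plunger's black round knob (36 across, 14 thick): 124 above the table when up, 106 at the stop; press it straight down (mm)
- easel_top: sloping board of the table easel, fixed, 280 wide (y) x 225 (x), tilted 20 degrees, sloping down away from the robot. Origin on the sloping surface at the middle of the ledge's foot, 32 above the table; x runs down the slope, away from the robot; z square out of it. The ledge (14 thick, 12 high) starts at x = 0; boards lie at x < 0. Room for three boards side by side at y = -85, 0, 85 (mm)
- sheet: white card, fixed, 230 x 310 x 2, where the boards start; origin at the centre of its underside (mm)
- ink_jar: bystander: glass ink jar, 52 across, 65 tall, beyond the work; origin at its underside; leave alone (mm)
- water_cup: bystander: steel water cup, 72 across, 85 tall, beyond the work; origin at its underside; leave alone (mm)
- paint_tube: bystander: capped paint tube, 80 long, 16 high, lying nearer the robot than the work; leave alone (mm)
Things that resemble listed ones, but are neither listed nor needed, are in the scene too. What is shaped like the board_l but blue is not meant.

How it is judged:
On the way, in this order (a step that is already met when the one before it is completed fails the run):
1. the shortest board (if present) lies flat and square on the press's base plate with its circle under the stamp, and the knob is pressed to the stop (horizontal distance between stamp_foot and board_s_spot below 0.008 m and z of stamp_foot in the frame of board_s below 0.0153 m and z of board_s in the frame of press between 0.008 and 0.016 m and angle between the x axis of board_s and the x axis of press, either way round below 0.15 rad), for 0.1 s.
2. the middle-length board (if present) lies flat and square on the press's base plate with its circle under the stamp, and the knob is pressed to the stop (horizontal distance between stamp_foot and board_m_spot below 0.008 m and z of stamp_foot in the frame of board_m below 0.0153 m and z of board_m in the frame of press between 0.008 and 0.016 m and angle between the x axis of board_m and the x axis of press, either way round below 0.15 rad), for 0.1 s.
3. the longest board (if present) lies flat and square on the press's base plate with its circle under the stamp, and the knob is pressed to the stop (horizontal distance between stamp_foot and board_l_spot below 0.008 m and z of stamp_foot in the frame of board_l below 0.0153 m and z of board_l in the frame of press between 0.008 and 0.016 m and angle between the x axis of board_l and the x axis of press, either way round below 0.15 rad), for 0.1 s.
At the end, for the whole second after the job is handed in: every board present lies at rest on the easel, painted face up, flat on the slope (within 0.1 rad), lengthwise down it (within 0.2 rad), its lower end within 15 mm of the ledge and its centre line within 125 mm of the easel's middle; the plunger is back up (under 4 mm) (value of joint plunger below 0.004 m and x of board_s in the frame of easel_top between -0.08 and -0.059 m and y of board_s in the frame of easel_top between -0.125 and 0.125 m and z of board_s in the frame of easel_top between -0.004 and 0.006 m and z of each of board_s_spot, board_m_spot, board_l_spot in the frame of easel_top above 0.006 m and angle between the z axis of each of board_s, board_m, board_l and the z axis of easel_top, either way round below 0.1 rad and angle between the x axis of each of board_s, board_m, board_l and the x axis of easel_top, either way round below 0.2 rad and linear speed of each of board_s, board_m, board_l below 0.02 m/s and x of board_m in the frame of easel_top between -0.0925 and -0.0715 m and y of board_m in the frame of easel_top between -0.125 and 0.125 m and z of board_m in the frame of easel_top between -0.004 and 0.006 m and x of board_l in the frame of easel_top between -0.105 and -0.084 m and y of board_l in the frame of easel_top between -0.125 and 0.125 m and z of board_l in the frame of easel_top between -0.004 and 0.006 m); the robot touches nothing.
It fails at once if the ink jar is disturbed (moved more than 30 mm) (distance of ink_jar from where it was at the start of the episode above 0.03 m).
It fails at once if the water cup is disturbed (moved more than 30 mm) (distance of water_cup from where it was at the start of the episode above 0.03 m).
It fails at once if the paint tube is disturbed (moved more than 30 mm) (distance of paint_tube from where it was at the start of the episode above 0.03 m).
It fails at once if the stamp is stroked (past 12 mm) with no board's circle anywhere near it (within 70 mm) (value of joint plunger above 0.012 m and horizontal distance between stamp_foot and board_s_spot above 0.07 m and horizontal distance between stamp_foot and board_m_spot above 0.07 m and horizontal distance between stamp_foot and board_l_spot above 0.07 m).
Of board_s, board_m, board_l only 2 to 3 are there at a start; the rules pass over those that are not, and their reading is None.
At some moment in a run one of board_s, board_m, board_l may be knocked a few centimetres aside while the robot is not near it.
It also fails if it takes over 210 s, if anything falls off the work surface, if the arm or the gripper's body presses on something with over 40 N, if the wrist force passes 120 N, or if a joint passes its speed limit or range.

## Working session

There is one attempt and no reset: what is moved stays moved. The work goes in short steps, Python scripts to look and compute and a tool call to move; the robot and the scene stay as the last step left them, time stands still between calls to the robot, and variables do not carry over. Pictures are saved under pics/ and viewed, at most 14 in all, crops included, and the job is handed in when it is done.

Besides the shell and the picture viewer there is one more tool, called as name(argument=value, ...) on one line, values as JSON. play_rows: Moves the arm, as the interface text tells. Its arguments: {"type":"object","properties":{"commands":{"type":"array","items":{"type":"array","items":{"type":"number"}}},"hand":{"type":"number"}},"required":["commands"]}

```bash
ls; mkdir -p pics
python3 - <<'E'
from plant import manip, imaging
import cv2,json
for n in("top","side"):
    f=imaging.grab_frame(n); cv2.imwrite(f"pics/{n}0.png",cv2.resize(f["image"][:,:,::-1],(800,600),interpolation=cv2.INTER_CUBIC))
    print(n,f["fx"],f["fy"],f["cx"],f["cy"],f["R"],f["t"])
print(manip.state())
E
```

```text
pics
top 467.39785539492624 467.39785539492624 246.4589908590278 195.4634886572388 [[ 7.41159849e-04 -9.99961515e-01 -8.74181168e-03]
 [-9.88793392e-01  5.72227182e-04 -1.49289320e-01]
 [ 1.49288577e-01  8.75449287e-03 -9.88754914e-01]] [0.07848463 0.50323147 1.08856519]
side 363.14400553194844 363.14400553194844 260.89907056594774 187.32320760605262 [[-0.97691696 -0.21273227  0.01944829]
 [-0.17523577  0.74598659 -0.64249236]
 [ 0.1221707  -0.63106972 -0.76604526]] [0.49787157 0.12804312 1.12604446]
{'time': 0.1, 'joint_pos': array([-1.22699677e+00,  5.33301502e-02,  1.61419373e+00, -2.10630018e-06,
        1.47599190e+00, -1.18994275e-01]), 'joint_vel': array([-0.00090495, -0.00347127, -0.00288634, -0.00017407, -0.00047141,
        0.00078593]), 'joint_efforts': array([ 1.32837981e-04, -3.94904602e+01, -3.71362102e+01, -1.13729486e-04,
        3.92274684e-03,  3.73242881e-05]), 'tool_pos': array([ 0.27884723, -0.55873169,  0.24413944]), 'tool_rot': array([-9.55375936e-04,  9.73346507e-01,  2.29337420e-01, -1.08896310e-04]), 'contact_force': array([-0.50930055, -0.18905373, -0.06657367]), 'ft_torque': array([0.04206221, 0.00994428, 0.01449452]), 'grasp_force': 0.0, 'gripper_width': 0.9985821597631427}
```

View pics/top0.png

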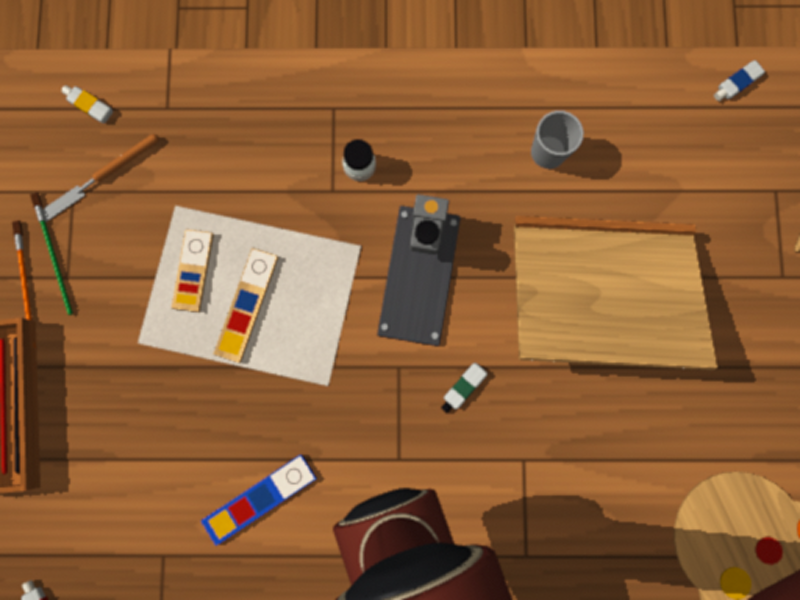

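View pics/side0.png

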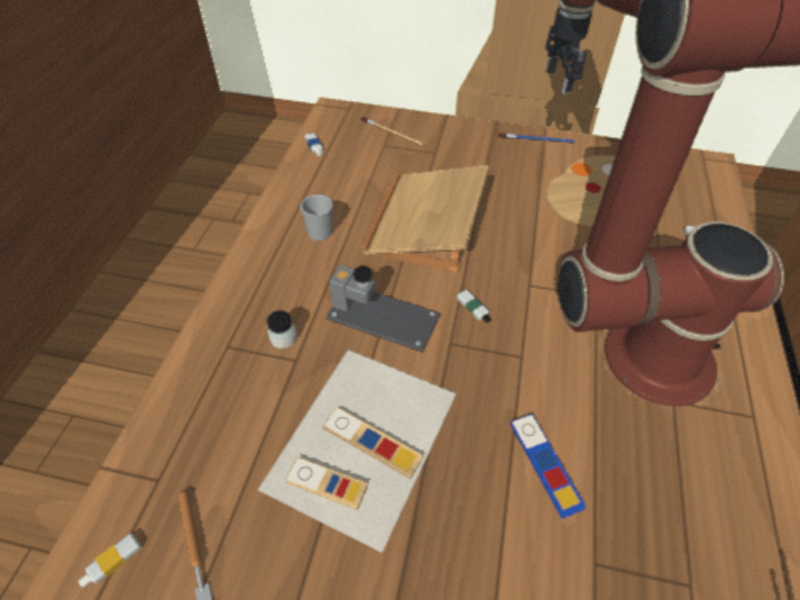

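The top view shows two boards on the sheet: the shorter with its circle at (195,246) and a longer one at (260,267). The blue-edged lookalike lies off the sheet at (260,500) and isn't meant. The press knob is at (427,231) and the easel runs from (515,220) to (715,367), with its ledge on the far side. I'll enlarge a crop to confirm.

```bash
cat > h.py <<'E'
from plant import manip, imaging
import numpy as np, cv2
from scipy.spatial.transform import Rotation as Ro
def px2w(f,u,v,z):
    R=np.array(f["R"]);t=np.array(f["t"]);d=R.T@[(u-f["cx"])/f["fx"],(v-f["cy"])/f["fy"],1];c=-R.T@t
    return c+d*(z-c[2])/d[2]
def w2px(f,X):
    p=np.array(f["R"])@np.array(X)+f["t"]; return f["fx"]*p[0]/p[2]+f["cx"],f["fy"]*p[1]/p[2]+f["cy"]
def crop(f,x,y,w,h,s,name):
    im=f["image"][y:y+h,x:x+w,::-1]; cv2.imwrite("pics/"+name,cv2.resize(im,None,fx=s,fy=s,interpolation=cv2.INTER_CUBIC))
def st():
    s=manip.state(); R=Ro.from_quat(np.array(s["tool_rot"])[[1,2,3,0]]).as_matrix(); return s,R
def go(target,Rt=None):
    "print shift in tool axes mm, and turn rotvec deg"
    s,R=st(); print("t",s["time"],"pos",s["tool_pos"].round(4),"shift",(R.T@(np.array(target)-s["tool_pos"])*1e3).round(1), "turn",None if Rt is None else Ro.from_matrix(R.T@Rt).as_rotvec(degrees=True).round(2))
def down(yaw):
    "tool z down, finger closing line y at world angle yaw"
    y=np.array([np.cos(yaw),np.sin(yaw),0]);z=np.array([0,0,-1.]);return np.array([np.cross(y,z),y,z]).T
E
python3 - <<'E'
from h import *
f=imaging.grab_frame("top"); crop(f,85,120,200,135,4,"c1.png"); crop(f,235,110,240,140,3.33,"c2.png")
g=f["image"]
P={"s":(195,246,.014),"l":(260,267,.014),"knob":(427,231,.124)}
for k,(u,v,z) in P.items(): print(k,px2w(f,u/1.5625,v/1.5625,z).round(4))
s,R=st();print(R.round(3))
E
```

```text
s [0.6031 0.3829 0.014 ]
l [0.5688 0.2778 0.014 ]
knob [0.599  0.0173 0.124 ]
[[ 0.895  0.446 -0.001]
 [ 0.446 -0.895  0.002]
 [ 0.    -0.002 -1.   ]]
```

View pics/c1.png

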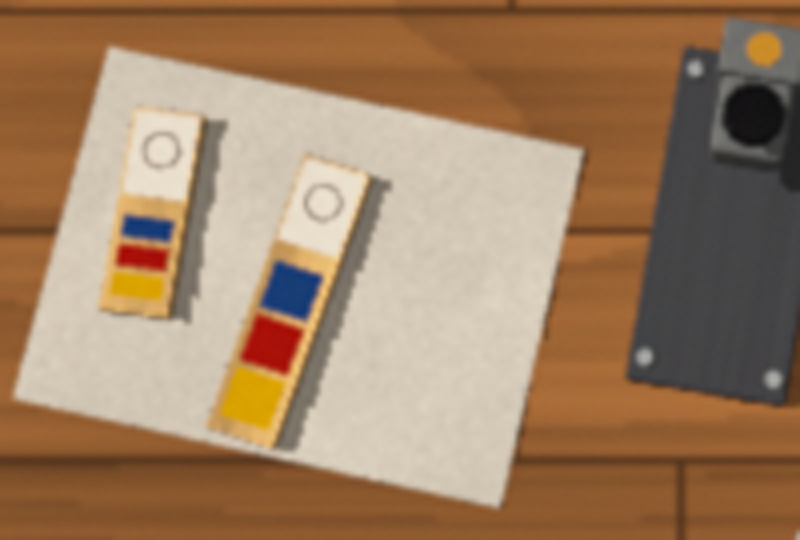

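View pics/c2.png

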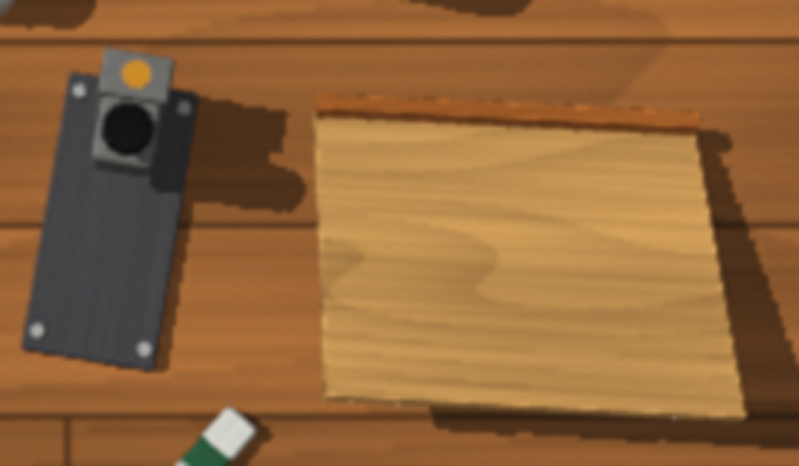

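Crop 1 shows the two painted boards: short circle (161,150), long circle (323,203). In crop 2 the knob is at (128,129), the base corners are (70,74), (197,95), (152,370) and (24,347), and the easel corners are (315,117), (697,132), (745,417) and (326,397). Next I'll convert these to world positions.

Run:
```python
from h import *
f=imaging.grab_frame("top")
A=lambda u,v,z:px2w(f,85+u/4-.4,120+v/4-.4,z)
B=lambda u,v,z:px2w(f,235+u/3.33-.4,110+v/3.33-.4,z)
def rep(n,tl,tr,bl,br,circ):
    tl,tr,bl,br,c=[A(*p,.014) for p in(tl,tr,bl,br,circ)]
    a=(tl+tr)/2-(bl+br)/2; print(n,"len",np.linalg.norm(a),"w",np.linalg.norm(tl-tr),np.linalg.norm(bl-br),"yaw",np.arctan2(a[1],a[0]),"centre",((tl+tr+bl+br)/4).round(4),"circ",c.round(4),"circ to end",np.linalg.norm((tl+tr)/2-c))
rep("s",(133,108),(205,113),(101,309),(170,317),(161,150))
rep("l",(306,155),(371,176),(210,430),(275,445),(323,203))
b=[B(*p,.012) for p in((70,74),(197,95),(152,370),(24,347))]
print("base",np.round(b,4)); a=(b[0]+b[1]-b[2]-b[3])/2; yaw=np.arctan2(a[1],a[0]); print("len",np.linalg.norm(a),"w",np.linalg.norm(b[0]-b[1]),np.linalg.norm(b[2]-b[3]),"yaw",yaw)
print("axis from base",(np.mean(b,0)+42.5e-3*np.array([np.cos(yaw),np.sin(yaw),0])).round(4),"knob",B(128,129,.124).round(4))
e=[B(315,117,.032),B(697,132,.032),B(745,417,.109),B(326,397,.109)]
print("easel",np.round(e,4)); a=e[1]-e[0]; print("w",np.linalg.norm(a),np.linalg.norm(e[2]-e[3]),"yaw",np.arctan2(a[0],-a[1]),"depth",np.linalg.norm(e[0]-e[3]),np.linalg.norm(e[1]-e[2]),"origin",((e[0]+e[1])/2).round(4))
g=(e[0]+e[1]-e[2]-e[3]);print(np.arctan2(g[1],g[0]))
print("cam",-np.array(f["R"]).T@f["t"])
g=imaging.grab_frame("side");
```

```text
s len 0.1292300311279427 w 0.04548537048533833 0.04315703672893769 yaw -0.12180233972898688 centre [0.5652 0.3866 0.014 ] circ [0.604  0.3828 0.014 ] circ to end 0.02566717467770739
l len 0.17818592261930052 w 0.04308372647054292 0.04107986944458607 yaw -0.30994014136532266 centre [0.5091 0.2986 0.014 ] circ [0.5701 0.2805 0.014 ] circ to end 0.02548908186197432
base [[ 0.6692  0.0558  0.012 ]
 [ 0.6527 -0.0399  0.012 ]
 [ 0.4447 -0.0039  0.012 ]
 [ 0.4617  0.0901  0.012 ]]
len 0.21075974317970925 w 0.09714513220733581 0.09557798602495583 yaw -0.16765066386277702
axis from base [0.599  0.0184 0.012 ] knob [0.5978 0.0178 0.124 ]
easel [[ 0.6303 -0.1249  0.032 ]
 [ 0.6185 -0.4054  0.032 ]
 [ 0.4039 -0.3925  0.109 ]
 [ 0.4172 -0.114   0.109 ]]
w 0.28071459356965317 0.27886420106281834 yaw -0.0420187849218422 depth 0.22679864819555354 0.2283405641102728 origin [ 0.6244 -0.2651  0.032 ]
-0.05538857783285214
cam [0.33502344 0.06866381 1.15213736]
```

play_rows(commands=[[0,0,0,0,0,6.7],[0,0,0,0,0,6.7],[0,0,0,0,0,6.7],[0,0,0,0,0,6.7],[0,0,0,0,0,6.7]], hand=70)

```text
time: 0.67
tool_pos: [0.279, -0.5591, 0.2451]
tool_rot: [-0.0, 0.998, -0.064, -0.0]
contact_force: [0.6, 0.5, 0.3]
gripper_width: 0.818
grasp_force: 0.0
```

```bash
python3 -c "
from h import *
go([.5305,.3908,.20],down(-1.693))"
```

```text
t 0.6667 pos [ 0.279  -0.5591  0.2451] shift [ 128.5 -974.2   45.4] turn [-0.02  0.01 -0.31]
```

play_rows(commands=[[5,-39,0,0,0,0],[5,-39,0,0,0,0],[5,-39,0,0,0,0],[5,-39,0,0,0,0],[5,-39,0,0,0,0]])

```text
time: 1.08
tool_pos: [0.3276, -0.367, 0.245]
tool_rot: [-0.0, 0.998, -0.061, 0.0]
contact_force: [0.8, -0.3, 1.0]
gripper_width: 0.822
grasp_force: 0.0
```

play_rows(commands=[[5,-39,0,0,0,0],[5,-39,0,0,0,0],[5,-39,0,0,0,0],[5,-39,0,0,0,0],[5,-39,0,0,0,0]])

```text
time: 1.5
tool_pos: [0.376, -0.1764, 0.2454]
tool_rot: [0.0, 0.998, -0.061, 0.0]
contact_force: [0.8, 0.5, -0.0]
gripper_width: 0.818
grasp_force: 0.0
```

play_rows(commands=[[5,-39,0,0,0,0],[5,-39,0,0,0,0],[5,-39,0,0,0,0],[5,-39,0,0,0,0],[5,-39,0,0,0,0]])

```text
time: 1.92
tool_pos: [0.4246, 0.0143, 0.2455]
tool_rot: [0.0, 0.998, -0.061, 0.001]
contact_force: [1.7, 0.4, 0.1]
gripper_width: 0.817
grasp_force: 0.0
```

play_rows(commands=[[5,-39,0,0,0,0],[5,-39,0,0,0,0],[5,-39,0,0,0,0],[5,-39,0,0,0,0],[5,-39,0,0,0,0]])

```text
time: 2.33
tool_pos: [0.4731, 0.205, 0.2453]
tool_rot: [0.0, 0.998, -0.061, 0.0]
contact_force: [0.7, -0.2, 0.2]
gripper_width: 0.82
grasp_force: 0.0
```

play_rows(commands=[[5,-39,0,0,0,0],[5,-39,0,0,0,0],[5,-39,0,0,0,0],[5,-39,0,0,0,0],[0,0,0,0,0,0]])

```text
time: 2.75
tool_pos: [0.5121, 0.3605, 0.2438]
tool_rot: [-0.001, 0.998, -0.059, -0.001]
contact_force: [-1.0, -0.9, -0.1]
gripper_width: 0.82
grasp_force: 0.0
```

```bash
python3 -c "
from h import *
go([.5305,.3908,.10],down(-1.693))
f=imaging.grab_frame('top');crop(f,80,115,110,90,5,'d1.png')"
```

```text
t 2.75 pos [0.5121 0.3605 0.2438] shift [ 15.  -32.  143.8] turn [-0.09  0.09  0.29]
```

View pics/d1.png

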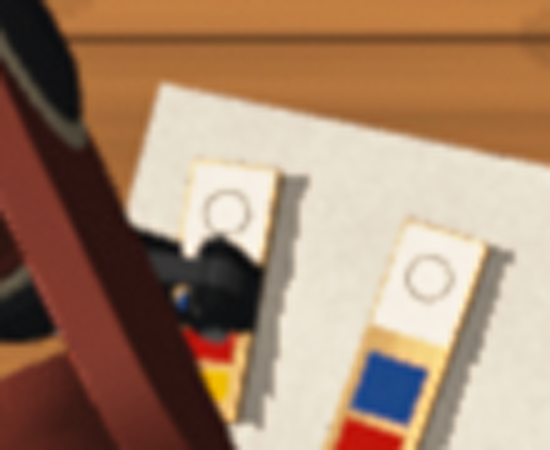

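The short board's circle is at crop (227,212), which is pixel (125.4,157.4), so it hasn't moved. I'm descending onto it.

play_rows(commands=[[5,-10.7,38,0,0,0.3],[5,-10.7,38,0,0,0],[5,-10.6,38,0,0,0],[0,0,38,0,0,0],[0,0,38,0,0,0]])

```text
time: 3.22
tool_pos: [0.531, 0.3845, 0.054]
tool_rot: [-0.0, 0.998, -0.064, 0.0]
contact_force: [0.2, 0.4, 0.1]
gripper_width: 0.822
grasp_force: 0.0
```

play_rows(commands=[[0,0,10,0,0,0],[0,0,10,0,0,0],[0,0,9,0,0,0],[0,0,7,0,0,0],[0,0,0,0,0,0]])

```text
time: 3.63
tool_pos: [0.5314, 0.3852, 0.0201]
tool_rot: [-0.0, 0.998, -0.064, 0.001]
contact_force: [-0.1, -0.4, -0.2]
gripper_width: 0.821
grasp_force: 0.0
```

```bash
python3 -c "
from h import *
go([.5305,.3908,.016],down(-1.693))"
```

```text
t 3.6333 pos [0.5314 0.3852 0.0201] shift [-1.6 -5.5  4.1] turn [-0.04 -0.06 -0.3 ]
```

play_rows(commands=[[-1,-5.5,4,0,0,0],[0,0,0,0,0,0]])

```text
time: 3.8
tool_pos: [0.5313, 0.3918, 0.0166]
tool_rot: [-0.001, 0.998, -0.063, 0.001]
contact_force: [-0.4, 0.6, -0.6]
gripper_width: 0.821
grasp_force: 0.0
```

play_rows(commands=[[0,0,0,0,0,0],[0,0,0,0,0,0],[0,0,0,0,0,0],[0,0,0,0,0,0],[0,0,0,0,0,0]], hand=20)

```text
time: 4.22
tool_pos: [0.5314, 0.3913, 0.0167]
tool_rot: [-0.001, 0.998, -0.064, 0.001]
contact_force: [-0.2, 0.8, 5.8]
gripper_width: 0.499
grasp_force: 63.0
```

play_rows(commands=[[0,0,0,0,0,0],[0,0,-10,0,0,0],[0,0,-30,0,0,0],[0,0,-40,0,0,0],[0,0,0,0,0,0]])

```text
time: 4.63
tool_pos: [0.5345, 0.393, 0.1042]
tool_rot: [-0.004, 0.998, -0.064, 0.005]
contact_force: [2.2, 0.5, 3.4]
gripper_width: 0.498
grasp_force: 62.4
```

```bash
python3 -c "
from h import *
s,R=st();print(s['gripper_width']*85.4,s['grasp_force'],R.round(3))
a=-.168;ax=np.array([np.cos(a),np.sin(a),0]);o=np.array([.5984,.018,0])
go(o-ax*.135+[0,0,.1],down(a-np.pi/2))
f=imaging.grab_frame('top');g=imaging.grab_frame('side');crop(g,150,150,180,180,3,'e1.png');
o=imaging.grab_frame('top');crop(f,60,100,150,120,4,'e2.png')"
```

```text
42.496180602008025 62.3979377746582 [[ 0.992 -0.127  0.011]
 [-0.127 -0.992  0.006]
 [ 0.01  -0.008 -1.   ]]
t 4.6333 pos [0.5345 0.393  0.1042] shift [-24.  358.4   1.2] turn [-0.46 -0.58  2.34]
```

View pics/e1.png

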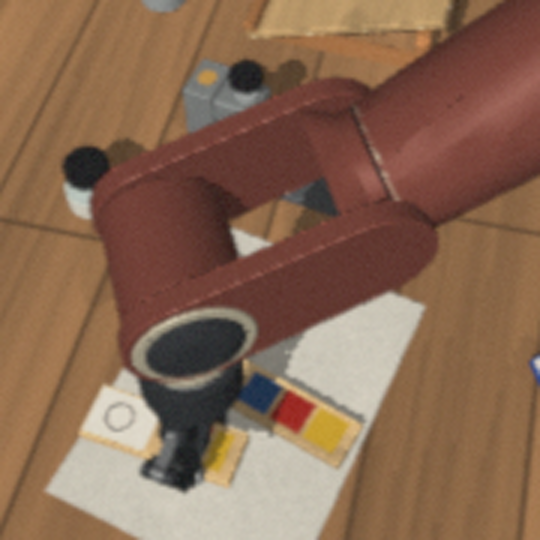

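The short board is held and level, with its circle about 73 mm ahead of the TCP. I'm carrying it to the front of the press.

play_rows(commands=[[-15,20,0,0,0,1.2],[-15,40,0,0,0,1.2],[0,40,0,0,0,0],[0,40,0,0,0,0],[0,40,0,0,0,0]])

```text
time: 5.2
tool_pos: [0.4701, 0.2162, 0.0928]
tool_rot: [0.001, 0.996, -0.084, -0.002]
contact_force: [-0.3, -0.9, -0.1]
gripper_width: 0.493
grasp_force: 62.4
```

play_rows(commands=[[0,40,0,0,0,0],[0,40,0,0,0,0],[0,40,0,0,0,0],[0,40,0,0,0,0],[0,10,0,0,0,0]])

```text
time: 5.62
tool_pos: [0.4414, 0.0467, 0.093]
tool_rot: [0.001, 0.996, -0.086, -0.002]
contact_force: [-0.1, -0.5, -0.5]
gripper_width: 0.493
grasp_force: 62.4
```

```bash
cat >> h.py <<'E'
PA=-.168;PX=np.array([np.cos(PA),np.sin(PA),0]);PO=np.array([.5984,.018,0])
def press(x,z): go(PO+PX*x+[0,0,z],down(PA-np.pi/2))
E
python3 -c "
from h import *
press(-.135,.03)"
```

```text
t 5.6167 pos [0.4414 0.0467 0.093 ] shift [24.9  1.7 62.9] turn [ 0.13  0.25 -0.29]
```

play_rows(commands=[[8,1,20,0,0,-0.3],[8,0.7,20,0,0,0],[8,0,15,0,0,0],[0,0,7,0,0,0],[0,0,0,0,0,0]])

```text
time: 6.03
tool_pos: [0.4647, 0.0452, 0.0301]
tool_rot: [-0.0, 0.997, -0.082, -0.004]
contact_force: [-0.8, 0.3, -0.1]
gripper_width: 0.493
grasp_force: 62.4
```

```bash
python3 -c "
from h import *
press(-.073,.0285)"
```

```text
t 6.0333 pos [0.4647 0.0452 0.0301] shift [63.4  4.7  1.1] turn [0.03 0.41 0.24]
```

play_rows(commands=[[10,2.5,0,0,0.4,0.2],[15,2.2,0,0,0,0],[20,0,0,0,0,0],[18,0,0,0,0,0],[0,0,0,0,0,0]])

```text
time: 6.45
tool_pos: [0.5306, 0.0297, 0.0346]
tool_rot: [0.0, 0.996, -0.084, 0.003]
contact_force: [-1.3, 1.0, -0.4]
gripper_width: 0.497
grasp_force: 62.6
```

```bash
python3 -c "
from h import *
press(-.073,.0265)
f=imaging.grab_frame('top');g=imaging.grab_frame('side');crop(g,170,150,140,90,5,'g1.png')"
```

```text
t 6.45 pos [0.5306 0.0297 0.0346] shift [-4.3  0.2  8. ] turn [-0.02 -0.38  0.03]
```

View pics/g1.png

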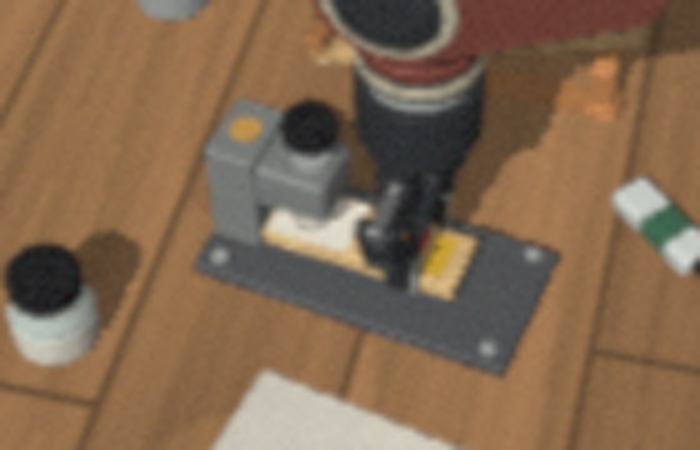

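The board is in the mouth with its front end under the head, at (265,240) to (480,240). It's slightly too far in and too high, so I'm pulling back and lowering.

play_rows(commands=[[-4,0,2,0,-0.2,0],[0,0,3,0,0,0],[0,0,0,0,0,0],[0,0,0,0,0,0],[0,0,0,0,0,0]])

```text
time: 6.97
tool_pos: [0.5248, 0.0304, 0.0288]
tool_rot: [0.0, 0.997, -0.083, 0.002]
contact_force: [-0.2, -0.9, 0.2]
gripper_width: 0.493
grasp_force: 62.6
```

```bash
python3 -c "
from h import *
press(-.073,.0265)
print(st()[0]['contact_force'])"
```

```text
t 6.9667 pos [0.5248 0.0304 0.0288] shift [ 1.6 -0.   2.3] turn [-0.   -0.22  0.05]
[-0.17537037 -0.89797358  0.20669548]
```

play_rows(commands=[[1,0,1,0,-0.2,0],[0,0,1,0,0,0],[0,0,0,0,0,0],[0,0,0,0,0,0]])

```text
time: 7.3
tool_pos: [0.5264, 0.0302, 0.027]
tool_rot: [-0.0, 0.997, -0.084, 0.0]
contact_force: [-1.0, 0.6, 1.7]
gripper_width: 0.496
grasp_force: 62.8
```

```bash
python3 -c "
from h import *
press(-.073,.0265)
print(st()[0]['contact_force'])"
```

```text
t 7.3 pos [0.5264 0.0302 0.027 ] shift [ 0.  -0.   0.5] turn [-0.01 -0.05  0.04]
[-1.00154078  0.55418234  1.65213828]
```

play_rows(commands=[[0,0,0,0,0,0],[0,0,0,0,0,0],[0,0,0,0,0,0]], hand=65)

```text
time: 7.55
tool_pos: [0.5257, 0.0302, 0.0264]
tool_rot: [-0.0, 0.997, -0.084, -0.0]
contact_force: [0.2, -0.3, 0.3]
gripper_width: 0.758
grasp_force: 0.0
```

play_rows(commands=[[0,0,-10,0,0,0],[0,0,-30,0,0,0],[0,0,-40,0,0,0],[0,0,-40,0,0,0],[0,0,-20,0,0,0]])

```text
time: 7.97
tool_pos: [0.5281, 0.0301, 0.173]
tool_rot: [-0.0, 0.996, -0.084, 0.004]
contact_force: [1.7, 0.2, 0.4]
gripper_width: 0.763
grasp_force: 0.0
```

play_rows(commands=[[18,0,0,0,0,0],[18,0,0,0,0,0],[18,0,0,0,0,0],[18,0,0,0,0,0],[0,0,0,0,0,0]], hand=0)

```text
time: 8.38
tool_pos: [0.5991, 0.0176, 0.1677]
tool_rot: [0.0, 0.996, -0.084, 0.001]
contact_force: [-0.6, 0.1, 0.5]
gripper_width: 0.054
grasp_force: 0.0
```

```bash
python3 -c "
from h import *
press(0,.145)
g=imaging.grab_frame('side');crop(g,170,130,140,110,5,'g2.png')"
```

```text
t 8.3833 pos [0.5991 0.0176 0.1677] shift [-0.8 -0.3 22.7] turn [-0.   -0.13  0.01]
```

View pics/g2.png

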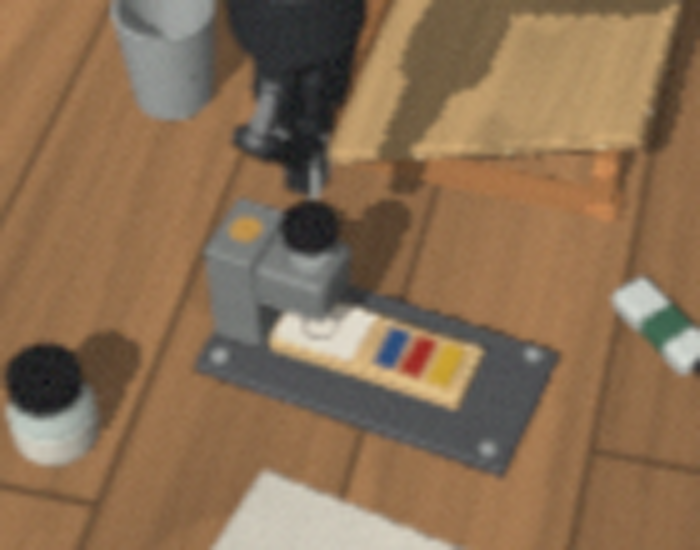

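The board lies on the base plate with its tail corners at crop (485,346) and (461,402). I'll check its placement numerically.

```bash
python3 -c "
from h import *
g=imaging.grab_frame('side')
P=lambda u,v,z:px2w(g,170+u/5-.4,130+v/5-.4,z)
Y=np.array([-PX[1],PX[0],0])
for n,u,v,z in(('t1',485,346,.024),('t2',461,397,.024),('front',271,338,.024),('knob',311,227,.124),('basefrontL',503,473,.012),('basefrontR',557,353,.012)):
    d=P(u,v,z)-PO; print(n,(d@PX*1e3).round(1),(d@Y*1e3).round(1))
"
```

```text
t1 -107.3 -23.3
t2 -108.2 20.1
front 21.2 23.6
knob -3.9 7.1
basefrontL -150.4 55.5
basefrontR -149.2 -44.9
```

The two cameras disagree by about 6 mm laterally. I'll move the arm aside and check from above before stroking.

play_rows(commands=[[0,40,-10,0,0,0],[0,40,0,0,0,0],[0,40,0,0,0,0],[0,40,0,0,0,0],[0,40,0,0,0,0]])

```text
time: 8.9
tool_pos: [0.5621, -0.1799, 0.177]
tool_rot: [-0.0, 0.997, -0.083, -0.0]
contact_force: [0.3, 0.5, 1.0]
gripper_width: -0.0
grasp_force: 0.0
```

```bash
python3 -c "
from h import *
g=imaging.grab_frame('top');crop(g,230,120,80,110,5.4,'g3.png')"
```

```text
(no output)
```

View pics/g3.png

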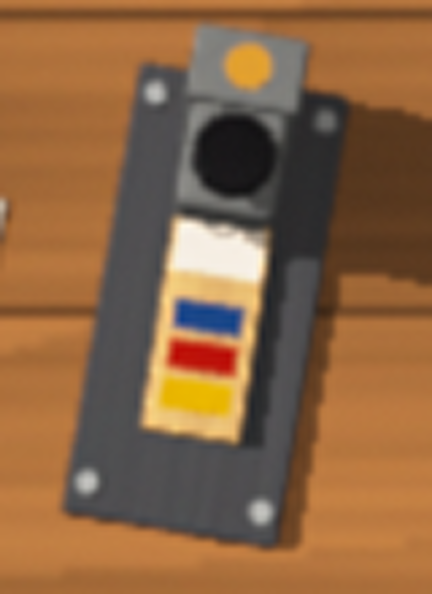

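The tail corners are (142,428) and (238,441), and the base front corners are (65,508) and (276,545). The lower arc of the circle just shows at (222,232).

```bash
python3 -c "
from h import *
g=imaging.grab_frame('top')
P=lambda u,v,z:px2w(g,230+u/5.4-.4,120+v/5.4-.4,z)
Y=np.array([-PX[1],PX[0],0])
for n,u,v,z in(('t1',142,428,.024),('t2',238,441,.024),('s1',172,218,.024),('s2',268,225,.024),('circbottom',222,236,.024),('knob',234,154,.124),('bfL',65,508,.012),('bfR',276,545,.012),('bbL',142,63,.012),('bbR',350,97,.012)):
    d=P(u,v,z)-PO; print(n,(d@PX*1e3).round(1),(d@Y*1e3).round(1))
press(0,.155)"
```

```text
t1 -106.3 20.1
t2 -104.9 -23.5
s1 -8.4 22.6
s2 -4.3 -21.1
circbottom -12.9 -1.3
knob -0.1 0.1
bfL -146.6 48.7
bfR -147.3 -48.4
bbL 65.1 48.7
bbR 65.0 -49.4
t 9.0 pos [ 0.5617 -0.1833  0.177 ] shift [   1.4 -204.6   21.7] turn [ 0.1   0.01 -0.3 ]
```

From above, the circle is within about 2 mm of the axis and square. I'm pressing.

play_rows(commands=[[0,-40,0,0,0,0],[0,-41,0,0,0,0],[0,-41,0,0,0,0],[1,-41,0,0,0,0],[0,-41,0,0,0,-0.3]])

```text
time: 9.42
tool_pos: [0.5976, 0.0247, 0.1769]
tool_rot: [-0.0, 0.997, -0.081, -0.0]
contact_force: [-0.1, -0.7, -0.7]
gripper_width: 0.0
grasp_force: 0.0
```

play_rows(commands=[[0,0,10,0,0,0],[0,0,10,0,0,0],[0,0,5,0,0,0],[0,0,0,0,0,0]])

```text
time: 9.75
tool_pos: [0.5966, 0.0215, 0.1492]
tool_rot: [0.0, 0.997, -0.081, -0.002]
contact_force: [1.0, 0.3, -0.4]
gripper_width: -0.001
grasp_force: 0.0
```

```bash
python3 -c "
from h import *
press(0,.120)"
```

```text
t 9.75 pos [0.5966 0.0215 0.1492] shift [ 2.4  3.1 29.2] turn [0.03 0.25 0.29]
```

play_rows(commands=[[2,3,8,0,0.2,0.3],[0,0,6,0,0,0],[0,0,5,0,0,0],[0,0,5,0,0,0],[0,0,4,0,0,0]])

```text
time: 10.17
tool_pos: [0.6005, 0.0171, 0.1251]
tool_rot: [0.001, 0.996, -0.084, 0.002]
contact_force: [-5.1, -2.1, 10.5]
gripper_width: 0.003
grasp_force: 5.4
```

play_rows(commands=[[0,0,1.5,0,0,0],[0,0,0,0,0,0],[0,0,0,0,0,0]])

```text
time: 10.42
tool_pos: [0.6005, 0.0171, 0.1242]
tool_rot: [0.001, 0.996, -0.084, 0.002]
contact_force: [-4.7, -2.2, 10.5]
gripper_width: -0.002
grasp_force: 5.3
```

play_rows(commands=[[0,0,2,0,0,0],[0,0,2,0,0,0],[0,0,1,0,0,0],[0,0,0,0,0,0],[0,0,0,0,0,0]])

```text
time: 10.83
tool_pos: [0.6006, 0.0172, 0.12]
tool_rot: [0.001, 0.996, -0.084, 0.002]
contact_force: [-7.0, -2.0, 13.2]
gripper_width: 0.006
grasp_force: 6.7
```

play_rows(commands=[[0,0,1,0,0,0],[0,0,0,0,0,0],[0,0,0,0,0,0]])

```text
time: 11.08
tool_pos: [0.6006, 0.0172, 0.12]
tool_rot: [0.001, 0.996, -0.084, 0.002]
contact_force: [-10.3, -2.7, 17.6]
gripper_width: 0.001
grasp_force: 8.9
```

play_rows(commands=[[-0.5,0,1.5,0,0,0],[0,0,0,0,0,0],[0,0,0,0,0,0],[0,0,0,0,0,0]])

```text
time: 11.42
tool_pos: [0.6006, 0.0172, 0.1199]
tool_rot: [0.001, 0.996, -0.084, 0.002]
contact_force: [-12.1, -2.1, 22.8]
gripper_width: 0.002
grasp_force: 11.4
```

play_rows(commands=[[0,0,-8,0,0,0],[0,0,-10,0,0,0],[0,0,-20,0,0,0],[0,0,-20,0,0,0],[0,0,0,0,0,0]])

```text
time: 11.83
tool_pos: [0.602, 0.018, 0.1774]
tool_rot: [0.0, 0.996, -0.084, 0.006]
contact_force: [0.2, 0.1, 0.5]
gripper_width: -0.003
grasp_force: 0.0
```

play_rows(commands=[[-18,0,0,0,0,0],[-18,0,0,0,0,0],[-18,0,0,0,0,0],[-18,0,0,0,0,0],[0,0,0,0,0,0]], hand=68)

```text
time: 12.25
tool_pos: [0.5257, 0.031, 0.1705]
tool_rot: [0.0, 0.996, -0.084, 0.0]
contact_force: [0.2, -0.4, 0.1]
gripper_width: 0.705
grasp_force: 0.0
```

```bash
python3 -c "
from h import *
press(-.075,.0265)"
```

```text
t 12.25 pos [0.5257 0.031  0.1705] shift [ -1.1   0.7 144. ] turn [ 0.   -0.    0.03]
```

Stamped. Now I'll regrasp, withdraw and lift.

play_rows(commands=[[0,0,40,0,0,0],[0,0,40,0,0,0],[0,0,35,0,0,0],[0,0,20,0,0,0],[0,0,7,0,0,0]])

```text
time: 12.67
tool_pos: [0.5256, 0.0306, 0.025]
tool_rot: [0.0, 0.996, -0.084, -0.002]
contact_force: [-1.1, -0.2, 0.6]
gripper_width: 0.796
grasp_force: 0.0
```

play_rows(commands=[[0,0,0,0,0,0],[0,0,0,0,0,0],[0,0,0,0,0,0],[0,0,0,0,0,0],[0,0,0,0,0,0]], hand=20)

```text
time: 13.08
tool_pos: [0.5304, 0.0306, 0.0322]
tool_rot: [0.0, 0.996, -0.084, 0.003]
contact_force: [0.4, -0.1, -0.2]
gripper_width: 0.485
grasp_force: 60.6
```

```bash
python3 -c "
from h import *
press(-.155,.0305)"
```

```text
t 13.0833 pos [0.5304 0.0306 0.0322] shift [-85.8   1.    1.1] turn [-0.02 -0.4   0.04]
```

play_rows(commands=[[-10,0,0,0,0,0],[-20,0,0,0,0,0],[-30,0,0,0,0,0],[-25,0,-10,0,0,0],[0,0,-20,0,0,0]])

```text
time: 13.5
tool_pos: [0.4369, 0.046, 0.0556]
tool_rot: [0.0, 0.997, -0.083, -0.004]
contact_force: [-0.8, -0.4, -0.7]
gripper_width: 0.489
grasp_force: 60.8
```

play_rows(commands=[[0,0,-40,0,0,0],[0,0,-40,0,0,0],[0,0,-30,0,0,0],[0,0,0,0,0,0],[0,0,0,0,0,0]])

```text
time: 13.92
tool_pos: [0.4457, 0.045, 0.1729]
tool_rot: [0.0, 0.997, -0.083, 0.005]
contact_force: [-0.5, 0.1, -0.9]
gripper_width: 0.484
grasp_force: 60.9
```

```bash
python3 -c "
from h import *
press(-.155,.19)
f=imaging.grab_frame('top');a=imaging.grab_frame('side')
im=np.hstack([cv2.resize(a['image'][60:220,180:380],(600,480)),cv2.resize(f['image'][80:260,220:300],(200,480))])[:,:,::-1]
cv2.imwrite('pics/k1.png',im)"
```

```text
t 13.9167 pos [0.4457 0.045  0.1729] shift [  0.2   1.1 -17.1] turn [-0.04 -0.55  0.05]
```

View pics/k1.png

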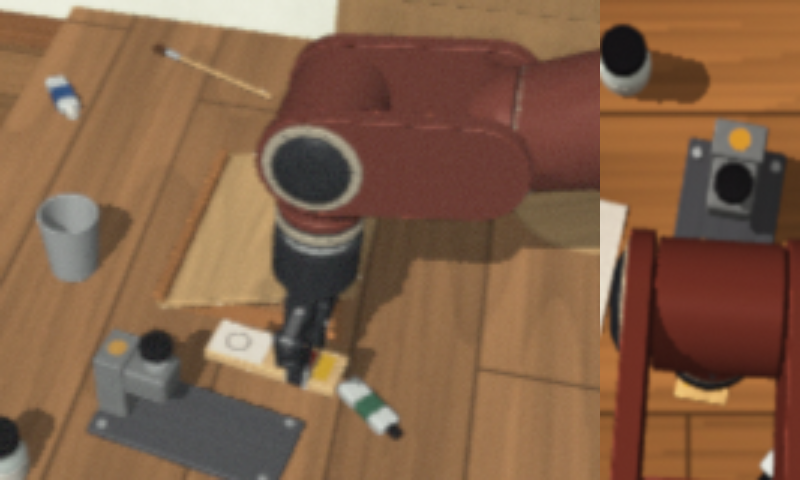

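The board is held level, with its circle at picture (237,341). I'll measure the grip offset and work out the easel pose.

```bash
cat >> h.py <<'E'
EA=-.046;EO=np.array([.6244,-.265,.032]);c,s_=np.cos(np.radians(20)),np.sin(np.radians(20))
EX=np.array([c*np.cos(EA),c*np.sin(EA),-s_]);EZ=np.array([s_*np.cos(EA),s_*np.sin(EA),c]);EY=np.cross(EZ,EX)
ER=np.array([EX,-EY,-EZ]).T   # tool axes on the easel: x down slope, z into it
def easel(x,y,z): go(EO+EX*x+EY*y+EZ*z,ER)
E
python3 -c "
from h import *
g=imaging.grab_frame('side');s,R=st()
P=lambda u,v,z:px2w(g,180+u/3-.3,60+v/3-.3,z)
for h in(-.009,-.002):
  for n,u,v in(('circ',237,341),('tailnear',335,390),('tailfar',347,354)):
    print(h,n,(R.T@(P(u,v,s['tool_pos'][2]+h)-s['tool_pos'])*1e3).round(1))
easel(-.069-.034,-.07,.2)"
```

```text
-0.009 circ [70.3  1.4  9. ]
-0.009 tailnear [-36.4 -20.    9. ]
-0.009 tailfar [-32.6  26.7   9. ]
-0.002 circ [68.  -4.5  2. ]
-0.002 tailnear [-37.8 -25.7   2. ]
-0.002 tailfar [-34.   20.6   2. ]
t 14.0667 pos [0.4433 0.0451 0.1683] shift [210.5 348.6 -86.7] turn [ -1.2  -20.    -6.88]
```

play_rows(commands=[[0,30,-25,0,0,0],[20,40,-15,0,0,0],[25,40,-10,0,0,0],[25,40,-10,0,0,0],[25,40,-10,0,0,0]])

```text
time: 14.48
tool_pos: [0.497, -0.1368, 0.2327]
tool_rot: [-0.0, 0.997, -0.084, 0.0]
contact_force: [0.5, 0.7, -0.5]
gripper_width: 0.485
grasp_force: 61.0
```

play_rows(commands=[[25,40,-5,0,0,0],[30,40,-5,0,0,0],[30,40,-5,0,0,0],[30,35,0,0,0,0],[0,0,0,0,0,0]])

```text
time: 14.9
tool_pos: [0.5736, -0.2884, 0.2424]
tool_rot: [-0.0, 0.996, -0.086, -0.001]
contact_force: [-1.4, 0.3, -1.1]
gripper_width: 0.484
grasp_force: 61.0
```

play_rows(commands=[[0,0,0,-0.4,-6.6,-2.3],[0,0,0,-0.4,-6.6,-2.3],[0,0,0,-0.4,-6.6,-2.3],[0,0,0,0,0,0]])

```text
time: 15.23
tool_pos: [0.5734, -0.282, 0.2416]
tool_rot: [-0.006, 0.984, -0.021, -0.175]
contact_force: [0.2, 0.2, -1.1]
gripper_width: 0.488
grasp_force: 61.0
```

```bash
python3 -c "
from h import *
easel(-.1,-.07,.05)"
```

```text
t 15.2333 pos [ 0.5734 -0.282   0.2416] shift [ 19.   51.1 129.6] turn [-0.17  0.17  0.22]
```

play_rows(commands=[[4,20,25,0,0,0.2],[4,20,35,0,0,0],[4,11,35,0,0,0],[4,0,30,0,0,0],[0,0,0,0,0,0]])

```text
time: 15.65
tool_pos: [0.5377, -0.3301, 0.1153]
tool_rot: [-0.008, 0.984, -0.025, -0.176]
contact_force: [-0.6, 0.7, -2.4]
gripper_width: 0.488
grasp_force: 61.0
```

```bash
python3 -c "
from h import *
easel(-.1,-.07,.02)"
```

```text
t 15.65 pos [ 0.5377 -0.3301  0.1153] shift [ 7.2  1.2 29.7] turn [-0.49  0.29 -0.16]
```

play_rows(commands=[[2,1,8,-0.4,0.2,0],[0,0,8,0,0,0],[0,0,6,0,0,0],[0,0,4,0,0,0],[0,0,0,0,0,0]])

```text
time: 16.07
tool_pos: [0.5369, -0.3335, 0.0997]
tool_rot: [0.0, 0.985, -0.023, -0.168]
contact_force: [-0.2, -0.1, -0.8]
gripper_width: 0.488
grasp_force: 61.0
```

```bash
python3 -c "
from h import *
easel(-.1,-.07,.016);print(st()[0]['contact_force'])
easel(-.1,-.07,.016)"
```

```text
t 16.0667 pos [ 0.5369 -0.3335  0.0997] shift [ 2.1 -2.6 18.8] turn [ 0.45 -0.62 -0.17]
[-0.19063268 -0.11686803 -0.81513924]
t 16.0667 pos [ 0.5369 -0.3335  0.0997] shift [ 2.1 -2.6 18.8] turn [ 0.45 -0.62 -0.17]
```

play_rows(commands=[[0,0,0,0,0,0],[0,0,0,0,0,0],[0,0,0,0,0,0],[0,0,0,0,0,0],[0,0,0,0,0,0]])

```text
time: 16.48
tool_pos: [0.5369, -0.3338, 0.0997]
tool_rot: [0.0, 0.985, -0.024, -0.169]
contact_force: [0.3, 0.1, -0.4]
gripper_width: 0.486
grasp_force: 61.0
```

```bash
python3 -c "
from h import *
easel(-.1,-.07,.016)"
```

```text
t 16.4833 pos [ 0.5369 -0.3338  0.0997] shift [ 2.1 -2.9 18.8] turn [ 0.44 -0.6  -0.19]
```

play_rows(commands=[[2,-2.5,6,0.4,-0.5,-0.2],[0,0,6,0,0,0],[0,0,0,0,0,0],[0,0,0,0,0,0],[0,0,0,0,0,0]])

```text
time: 16.9
tool_pos: [0.5345, -0.3311, 0.087]
tool_rot: [-0.004, 0.985, -0.023, -0.173]
contact_force: [0.1, -0.1, -0.3]
gripper_width: 0.487
grasp_force: 61.0
```

```bash
python3 -c "
from h import *
easel(-.1,-.07,.016)"
```

```text
t 16.9 pos [ 0.5345 -0.3311  0.087 ] shift [ 0.4 -0.1  6. ] turn [ 0.01 -0.04  0.02]
```

play_rows(commands=[[0,0,2,0,0,0],[0,0,2,0,0,0],[0,0,0,0,0,0],[0,0,0,0,0,0]])

```text
time: 17.23
tool_pos: [0.5335, -0.3313, 0.0838]
tool_rot: [-0.004, 0.985, -0.023, -0.173]
contact_force: [0.5, -0.2, 1.0]
gripper_width: 0.488
grasp_force: 61.1
```

```bash
python3 -c "
from h import *
easel(-.1,-.07,.016)"
```

```text
t 17.2333 pos [ 0.5335 -0.3313  0.0838] shift [ 0.2 -0.4  2.7] turn [ 0.04 -0.11  0.  ]
```

play_rows(commands=[[0,0,1.5,0,0,0],[0,0,0,0,0,0],[0,0,0,0,0,0]])

```text
time: 17.48
tool_pos: [0.5335, -0.3313, 0.0838]
tool_rot: [-0.004, 0.985, -0.023, -0.172]
contact_force: [0.3, 0.3, 5.0]
gripper_width: 0.488
grasp_force: 61.5
```

play_rows(commands=[[0,0,1,0,0,0],[0,0,0,0,0,0],[0,0,0,0,0,0]])

```text
time: 17.73
tool_pos: [0.5335, -0.3313, 0.0837]
tool_rot: [-0.003, 0.985, -0.023, -0.172]
contact_force: [0.2, 3.1, 7.8]
gripper_width: 0.493
grasp_force: 61.9
```

```bash
python3 -c "
from h import *
easel(-.1,-.07,.016)
g=imaging.grab_frame('side');crop(g,230,100,100,70,7,'n1.png')"
```

```text
t 17.7333 pos [ 0.5335 -0.3313  0.0837] shift [ 0.2 -0.4  2.6] turn [ 0.06 -0.17 -0.01]
```

View pics/n1.png

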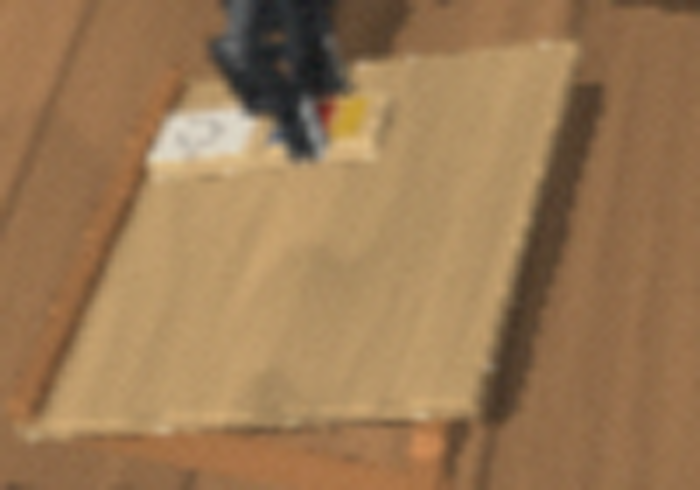

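The board is down on the slope with its blank end at the ledge, (150,165). Releasing.

play_rows(commands=[[0,0,-2,0,0,0],[0,0,0,0,0,0],[0,0,0,0,0,0]], hand=66)

```text
time: 18.03
tool_pos: [0.533, -0.331, 0.0829]
tool_rot: [-0.004, 0.985, -0.022, -0.173]
contact_force: [0.4, -0.1, -0.8]
gripper_width: 0.77
grasp_force: 0.0
```

play_rows(commands=[[0,0,-10,0,0,0],[0,0,-30,0,0,0],[0,0,-40,0,0,0],[0,0,-40,0,0,0],[0,0,-30,0,0,0]])

```text
time: 18.45
tool_pos: [0.5856, -0.3337, 0.2281]
tool_rot: [-0.003, 0.985, -0.023, -0.172]
contact_force: [0.2, -0.6, 1.5]
gripper_width: 0.774
grasp_force: 0.0
```

play_rows(commands=[[0,-20,0,0,6.6,0],[0,-40,0,0,6.6,0],[0,-40,0,0,6.6,0],[-10,-40,0,0,0,0],[-10,-40,0,0,0,0]])

```text
time: 18.87
tool_pos: [0.5712, -0.1512, 0.2247]
tool_rot: [0.0, 1.0, -0.023, -0.001]
contact_force: [1.2, -0.1, 1.1]
gripper_width: 0.774
grasp_force: 0.0
```

```bash
python3 -c "
from h import *
s,R=st();print(R.round(3),s['tool_pos'])
f=imaging.grab_frame('top');g=imaging.grab_frame('side')
im=np.hstack([cv2.resize(g['image'][90:190,215:335],(480,400)),cv2.resize(f['image'][130:250,320:480],(533,400))[:,213:]])[:,:,::-1]
cv2.imwrite('pics/o1.png',im); cv2.imwrite('pics/topfull1.png',f['image'][:,:,::-1])"
```

```text
[[ 0.999 -0.047 -0.001]
 [-0.047 -0.999 -0.   ]
 [-0.001  0.    -1.   ]] [ 0.57121013 -0.15122402  0.22474322]
```

View pics/o1.png

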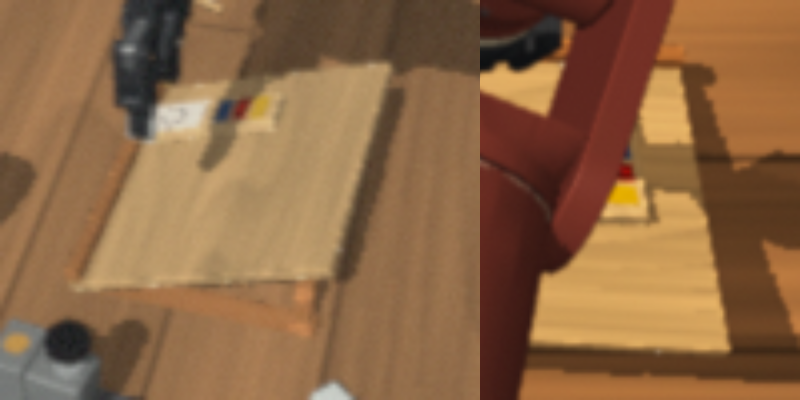

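The short board lies flat by the ledge. Next is the long board, which I'll locate again by colour in case it was knocked.

```bash
cat > seg.py <<'E'
from h import *
def patches(f,box,z):
    x0,y0,x1,y1=box; hsv=cv2.cvtColor(f["image"],cv2.COLOR_RGB2HSV); out={}
    for n,lo,hi in(("blue",(105,130,50),(125,255,255)),("red",(0,200,100),(6,255,255)),("yel",(20,200,150),(30,255,255))):
        m=cv2.inRange(hsv,lo,hi); k=np.zeros_like(m); k[y0:y1,x0:x1]=m[y0:y1,x0:x1]
        _,_,S,C=cv2.connectedComponentsWithStats(k); i=1+np.argmax(S[1:,4]) if len(S)>1 else 0
        out[n]=(px2w(f,*C[i],z) if i else None, S[i,4] if i else 0)
    return out
E
python3 -c "
from seg import *
f=imaging.grab_frame('top');p=patches(f,(80,120,235,255),.014)
for k,(w,a) in p.items(): print(k,w,a)
d=p['blue'][0]-p['yel'][0];print('yaw',np.arctan2(d[1],d[0]),np.linalg.norm(d))
A=lambda u,v,z:px2w(f,85+u/4-.4,120+v/4-.4,z)
for q in((292,290),(271,345),(251,399)):print(A(*q,.014))
go([.4567,.3154,.2],down(-.31-np.pi/2))
"
```

```text
blue [0.51500897 0.29868765 0.014     ] 118
red [0.48181422 0.30995095 0.014     ] 132
yel [0.4484324  0.32106752 0.014     ] 154
yaw -0.3242854982510899 0.07023744507414117
[0.51539428 0.29819996 0.014     ]
[0.4811721 0.3101327 0.014    ]
[0.44785958 0.32136912 0.014     ]
t 19.0167 pos [ 0.572  -0.1502  0.2248] shift [-134.7 -460.4   24.8] turn [ 0.04  0.1  15.36]
```

play_rows(commands=[[-10,-40,0,0,0,0],[-11,-40,0,0,0,0],[-11,-40,0,0,0,0],[-11,-40,0,0,0,0],[-11,-40,0,0,0,0]])

```text
time: 19.43
tool_pos: [0.5277, 0.0501, 0.2248]
tool_rot: [0.0, 1.0, -0.024, -0.001]
contact_force: [0.5, -0.3, -0.4]
gripper_width: 0.769
grasp_force: 0.0
```

play_rows(commands=[[-11,-40,0,0,0,0],[-11,-40,0,0,0,0],[-11,-40,0,0,0,0],[-11,-40,0,0,0,0],[-11,-40,0,0,0,0]])

```text
time: 19.85
tool_pos: [0.4822, 0.2531, 0.2249]
tool_rot: [0.0, 1.0, -0.023, -0.001]
contact_force: [0.2, 0.4, 0.1]
gripper_width: 0.772
grasp_force: 0.0
```

play_rows(commands=[[-11,-30,0,0,0,0],[0,0,0,0,0,5.2],[0,0,0,0,0,5.2],[0,0,0,0,0,5.2],[0,0,0,0,0,0]])

```text
time: 20.27
tool_pos: [0.4731, 0.2821, 0.2246]
tool_rot: [0.0, 0.987, -0.159, -0.001]
contact_force: [0.4, 0.1, 0.6]
gripper_width: 0.774
grasp_force: 0.0
```

```bash
python3 -c "
from h import *
go([.4565,.317,.04],down(-.316-np.pi/2))
"
```

```text
t 20.2667 pos [0.4731 0.2821 0.2246] shift [-26.5 -28.1 184.6] turn [ 0.06  0.09 -0.22]
```

play_rows(commands=[[-13,-14,38,0,0,0],[-13.5,-14,38,0,0,0],[0,0,38,0,0,0],[0,0,38,0,0,0],[0,0,20,0,0,0]])

```text
time: 20.68
tool_pos: [0.4538, 0.3148, 0.0492]
tool_rot: [0.002, 0.988, -0.157, -0.004]
contact_force: [-0.5, 0.4, -0.6]
gripper_width: 0.773
grasp_force: 0.0
```

play_rows(commands=[[0,0,6,0,0,0],[0,0,0,0,0,0],[0,0,0,0,0,0],[0,0,0,0,0,0]])

```text
time: 21.02
tool_pos: [0.4579, 0.3171, 0.0506]
tool_rot: [-0.001, 0.987, -0.158, 0.001]
contact_force: [-0.3, -0.4, 0.7]
gripper_width: 0.769
grasp_force: 0.0
```

```bash
python3 -c "
from h import *
go([.4565,.317,.0165],down(-.316-np.pi/2))
"
```

```text
t 21.0167 pos [0.4579 0.3171 0.0506] shift [-1.3  0.6 34.1] turn [-0.13 -0.07 -0.1 ]
```

play_rows(commands=[[-1,0.5,12,0,0,0],[0,0,12,0,0,0],[0,0,10,0,0,0],[0,0,0,0,0,0],[0,0,0,0,0,0]])

```text
time: 21.43
tool_pos: [0.4535, 0.3158, 0.0125]
tool_rot: [0.001, 0.987, -0.158, -0.002]
contact_force: [-0.2, 0.2, -0.8]
gripper_width: 0.773
grasp_force: 0.0
```

play_rows(commands=[[0,0,0,0,0,0],[0,0,0,0,0,0],[0,0,0,0,0,0]])

```text
time: 21.68
tool_pos: [0.455, 0.3165, 0.0146]
tool_rot: [-0.0, 0.987, -0.158, -0.001]
contact_force: [-1.1, 0.2, -0.1]
gripper_width: 0.772
grasp_force: 0.0
```

play_rows(commands=[[0,0,-1,0,0,0],[0,0,0,0,0,0],[0,0,0,0,0,0]])

```text
time: 21.93
tool_pos: [0.4548, 0.3164, 0.0154]
tool_rot: [0.0, 0.987, -0.158, -0.001]
contact_force: [-0.4, 0.2, 0.8]
gripper_width: 0.771
grasp_force: 0.0
```

play_rows(commands=[[0,0,0,0,0,0],[0,0,0,0,0,0],[0,0,0,0,0,0],[0,0,0,0,0,0],[0,0,0,0,0,0]], hand=20)

```text
time: 22.35
tool_pos: [0.4551, 0.3166, 0.0156]
tool_rot: [-0.0, 0.987, -0.158, -0.001]
contact_force: [0.3, 0.8, 4.0]
gripper_width: 0.492
grasp_force: 61.7
```

```bash
python3 -c "
from h import *
s,R=st();print(np.arctan2(R[1,0],R[0,0]));c=np.array([.5708,.2802,.0]);print(R.T@(c-s['tool_pos']),s['contact_force'])
press(-.18,.1)
"
```

```text
-0.3179546020285796
[ 0.12128916 -0.00164225  0.01545104] [0.31086633 0.78429761 4.0040421 ]
t 22.35 pos [0.4551 0.3166 0.0156] shift [ 51.4 265.7 -84.5] turn [-0.01  0.07 -8.59]
```

play_rows(commands=[[0,0,-10,0,0,0],[0,0,-30,0,0,0],[0,0,-40,0,0,0],[0,30,-5,0,0,-4.3],[0,30,0,0,0,-4.3]])

```text
time: 22.77
tool_pos: [0.4404, 0.2598, 0.1046]
tool_rot: [-0.002, 0.997, -0.081, 0.002]
contact_force: [0.2, -1.1, -0.3]
gripper_width: 0.499
grasp_force: 61.2
```

play_rows(commands=[[0,35,0,0,0,0],[0,35,0,0,0,0],[0,35,0,0,0,0],[0,35,0,0,0,0],[0,0,0,0,0,0]])

```text
time: 23.18
tool_pos: [0.4132, 0.1165, 0.0995]
tool_rot: [0.001, 0.996, -0.086, -0.002]
contact_force: [-0.0, -0.1, -0.5]
gripper_width: 0.498
grasp_force: 61.2
```

```bash
python3 -c "
from h import *
press(-.185,.1)
"
```

```text
t 23.1833 pos [0.4132 0.1165 0.0995] shift [14.3 66.1 -0.3] turn [ 0.18  0.19 -0.28]
```

play_rows(commands=[[5,30,0,0,0,-0.3],[5,25,10,0,0,0],[4,11,20,0,0,0],[0,0,15,0,0,0],[0,0,0,0,0,0]])

```text
time: 23.6
tool_pos: [0.4148, 0.0529, 0.052]
tool_rot: [0.0, 0.997, -0.082, -0.005]
contact_force: [-0.0, 0.5, -1.4]
gripper_width: 0.492
grasp_force: 61.3
```

play_rows(commands=[[0,0,12,0,0,0],[0,0,6,0,0,0],[0,0,4,0,0,0],[0,0,0,0,0,0],[0,0,0,0,0,0]])

```text
time: 24.02
tool_pos: [0.4177, 0.0535, 0.0334]
tool_rot: [0.0, 0.997, -0.081, -0.001]
contact_force: [0.8, -0.0, -0.7]
gripper_width: 0.498
grasp_force: 61.3
```

```bash
python3 -c "
from h import *
press(-.185,.03)
"
```

```text
t 24.0167 pos [0.4177 0.0535 0.0334] shift [-0.9  4.8  3.4] turn [0.03 0.12 0.35]
```

play_rows(commands=[[5,4.5,1,0,0,0.3],[12,0,1,0,0,0],[12,0,0,0,0,0],[12,0,0,0,0,0],[8,0,0,0,0,0]])

```text
time: 24.43
tool_pos: [0.467, 0.0401, 0.0319]
tool_rot: [0.0, 0.996, -0.084, -0.0]
contact_force: [0.1, -0.2, -1.0]
gripper_width: 0.498
grasp_force: 61.3
```

play_rows(commands=[[6,0,0,0,0,0],[4,0,0,0,0,0],[2,0,0,0,0,0],[0,0,0,0,0,0],[0,0,0,0,0,0]])

```text
time: 24.85
tool_pos: [0.4767, 0.0387, 0.0308]
tool_rot: [0.0, 0.996, -0.084, -0.001]
contact_force: [-0.7, -0.4, -1.6]
gripper_width: 0.494
grasp_force: 61.3
```

```bash
python3 -c "
from h import *
press(-.1215,.0256);print(st()[0]['contact_force'])
"
```

```text
t 24.85 pos [0.4767 0.0387 0.0308] shift [2.  0.  5.2] turn [0.03 0.16 0.01]
[-0.66453017 -0.43074973 -1.57276144]
```

play_rows(commands=[[2,0,2,0,0.1,0],[0,0,2,0,0,0],[0,0,0,0,0,0],[0,0,0,0,0,0],[0,0,0,0,0,0]])

```text
time: 25.27
tool_pos: [0.4788, 0.0383, 0.0269]
tool_rot: [0.0, 0.996, -0.084, -0.0]
contact_force: [0.9, -0.7, -0.7]
gripper_width: 0.492
grasp_force: 61.3
```

```bash
python3 -c "
from h import *
press(-.1215,.0256);print(st()[0]['contact_force'])
"
```

```text
t 25.2667 pos [0.4788 0.0383 0.0269] shift [-0.2  0.   1.3] turn [0.03 0.04 0.01]
[ 0.91748722 -0.73633125 -0.66496572]
```

play_rows(commands=[[0,0,1.2,0,0,0],[0,0,0,0,0,0],[0,0,0,0,0,0]])

```text
time: 25.52
tool_pos: [0.4789, 0.0383, 0.0257]
tool_rot: [0.0, 0.996, -0.084, -0.0]
contact_force: [-0.0, 0.3, 0.2]
gripper_width: 0.496
grasp_force: 61.3
```

play_rows(commands=[[0,0,0,0,0,0],[0,0,0,0,0,0],[0,0,0,0,0,0]], hand=65)

```text
time: 25.77
tool_pos: [0.4792, 0.0383, 0.026]
tool_rot: [0.0, 0.996, -0.084, -0.0]
contact_force: [-0.1, -0.4, 0.4]
gripper_width: 0.76
grasp_force: 0.0
```

play_rows(commands=[[0,0,-10,0,0,0],[0,0,-30,0,0,0],[0,0,-40,0,0,0],[0,0,-40,0,0,0],[0,0,-30,0,0,0]])

```text
time: 26.18
tool_pos: [0.4799, 0.0383, 0.1802]
tool_rot: [0.0, 0.996, -0.084, 0.002]
contact_force: [0.8, -1.4, 1.0]
gripper_width: 0.762
grasp_force: 0.0
```

play_rows(commands=[[20,38,0,0,0,0],[20,38,0,0,0,0],[20,38,0,0,0,0],[20,38,0,0,0,0],[20,38,0,0,0,0]], hand=0)

```text
time: 26.6
tool_pos: [0.5444, -0.1616, 0.1771]
tool_rot: [0.0, 0.996, -0.084, 0.001]
contact_force: [0.5, 0.5, -0.2]
gripper_width: 0.046
grasp_force: 0.0
```

```bash
python3 -c "
from seg import *
g=imaging.grab_frame('top');Y=np.array([-PX[1],PX[0],0])
for k,(w,a) in patches(g,(225,110,310,235),.024).items():
    d=w-PO; print(k,(d@PX*1e3).round(1),(d@Y*1e3).round(1),a)
crop(g,230,120,80,110,5.4,'p3.png');press(0,.16)"
```

```text
blue -58.5 0.4 114
red -93.5 0.1 137
yel -128.4 -0.6 155
t 26.65 pos [ 0.546  -0.1682  0.1773] shift [  19.6 -192.5   16.2] turn [ 0.35 -0.22 -0.25]
```

View pics/p3.png

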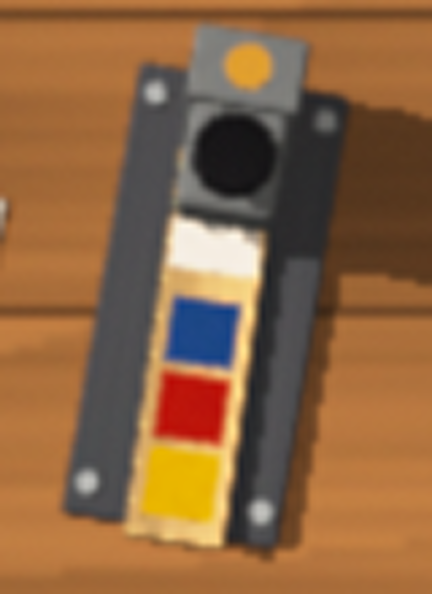

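The long board is square with its patches on the axis line. Its circle works out about 0 mm from the axis, since it sits 93.5 mm ahead of the red patch. I'm pressing.

play_rows(commands=[[4,-38,0,0,0,0],[4,-38,0,0,0,0],[4,-38,0,0,0,0],[4,-39,0,0,0,0],[4,-39,0,0,0,0]])

```text
time: 27.07
tool_pos: [0.5961, 0.0279, 0.1768]
tool_rot: [0.0, 0.996, -0.084, 0.0]
contact_force: [0.3, 1.0, 0.3]
gripper_width: 0.001
grasp_force: 0.0
```

play_rows(commands=[[0,0,8,0,0,0],[0,0,8,0,0,0],[0,0,0,0,0,0],[0,0,0,0,0,0],[0,0,0,0,0,0]])

```text
time: 27.48
tool_pos: [0.5955, 0.0251, 0.1598]
tool_rot: [0.0, 0.996, -0.085, -0.0]
contact_force: [-0.6, -0.3, -0.0]
gripper_width: 0.002
grasp_force: 0.0
```

```bash
python3 -c "
from seg import *
press(0,.120)"
```

```text
t 27.4833 pos [0.5955 0.0251 0.1598] shift [ 4.1  6.4 39.8] turn [ 0.05  0.04 -0.09]
```

play_rows(commands=[[4,6,8,0,0,0],[0,0,8,0,0,0],[0,0,4,0,0,0],[0,0,0,0,0,0],[0,0,5,0,0,0]])

```text
time: 27.9
tool_pos: [0.5989, 0.0192, 0.1355]
tool_rot: [0.001, 0.996, -0.084, -0.0]
contact_force: [-3.6, -1.3, 6.3]
gripper_width: -0.0
grasp_force: 2.8
```

play_rows(commands=[[0,0,5,0,0,0],[0,0,4,0,0,0],[0,0,3,0,0,0],[0,0,3,0,0,0],[0,0,0,0,0,0]])

```text
time: 28.32
tool_pos: [0.5989, 0.0192, 0.1216]
tool_rot: [0.001, 0.996, -0.084, -0.0]
contact_force: [-5.4, -2.0, 11.9]
gripper_width: 0.0
grasp_force: 6.0
```

play_rows(commands=[[0,0,1,0,0,0],[0,0,0,0,0,0],[0,0,0,0,0,0]])

```text
time: 28.57
tool_pos: [0.5989, 0.0192, 0.1212]
tool_rot: [0.001, 0.996, -0.084, -0.0]
contact_force: [-6.8, -1.1, 12.3]
gripper_width: -0.003
grasp_force: 6.1
```

play_rows(commands=[[0,0,1.5,0,0,0],[0,0,1.5,0,0,0],[0,0,0,0,0,0],[0,0,0,0,0,0]])

```text
time: 28.9
tool_pos: [0.5991, 0.0193, 0.12]
tool_rot: [0.001, 0.996, -0.084, -0.0]
contact_force: [-11.3, -1.4, 19.1]
gripper_width: 0.003
grasp_force: 9.7
```

play_rows(commands=[[0,0,1,0,0,0],[0,0,0,0,0,0],[0,0,0,0,0,0],[0,0,0,0,0,0]])

```text
time: 29.23
tool_pos: [0.5991, 0.0193, 0.1199]
tool_rot: [0.001, 0.997, -0.084, -0.0]
contact_force: [-13.4, -1.9, 23.5]
gripper_width: -0.002
grasp_force: 11.8
```

At the stop. I'll release, rise, go back over the tail and regrasp slowly.

play_rows(commands=[[0,0,-8,0,0,0],[0,0,-10,0,0,0],[0,0,-20,0,0,0],[0,0,-20,0,0,0],[0,0,0,0,0,0]])

```text
time: 29.65
tool_pos: [0.6012, 0.0198, 0.1775]
tool_rot: [0.0, 0.996, -0.084, 0.004]
contact_force: [0.7, 0.1, 1.2]
gripper_width: -0.003
grasp_force: 0.0
```

play_rows(commands=[[-30,0,0,0,0,0],[-30,0,0,0,0,0],[-30,0,0,0,0,0],[-25,0,0,0,0,0],[0,0,0,0,0,0]], hand=68)

```text
time: 30.07
tool_pos: [0.4811, 0.04, 0.1703]
tool_rot: [0.0, 0.997, -0.083, -0.003]
contact_force: [0.3, 0.5, -0.1]
gripper_width: 0.71
grasp_force: 0.0
```

play_rows(commands=[[0,0,35,0,0,0],[0,0,35,0,0,0],[0,0,30,0,0,0],[0,0,0,0,0,0],[0,0,0,0,0,0]])

```text
time: 30.48
tool_pos: [0.4837, 0.0391, 0.0707]
tool_rot: [0.0, 0.996, -0.084, -0.003]
contact_force: [0.3, 0.4, 0.1]
gripper_width: 0.797
grasp_force: 0.0
```

play_rows(commands=[[0,0,0,0,0,0],[0,0,0,0,0,0],[0,0,0,0,0,0]])

```text
time: 30.73
tool_pos: [0.4872, 0.0388, 0.0752]
tool_rot: [0.0, 0.996, -0.084, 0.002]
contact_force: [-0.2, 0.8, 0.5]
gripper_width: 0.795
grasp_force: 0.0
```

```bash
python3 -c "
from seg import *
press(-.12,.0265)"
```

```text
t 30.7333 pos [0.4872 0.0388 0.0752] shift [-7.1  1.9 48.7] turn [ 0.01 -0.23  0.01]
```

play_rows(commands=[[-4,1,14,0,0,0],[-3,1,14,0,0,0],[0,0,10,0,0,0],[0,0,6,0,0,0],[0,0,0,0,0,0]])

```text
time: 31.15
tool_pos: [0.4775, 0.0381, 0.028]
tool_rot: [0.0, 0.996, -0.084, -0.001]
contact_force: [-0.6, 0.1, -1.0]
gripper_width: 0.793
grasp_force: 0.0
```

play_rows(commands=[[0,0,0,0,0,0],[0,0,0,0,0,0],[0,0,0,0,0,0],[0,0,0,0,0,0],[0,0,0,0,0,0]])

```text
time: 31.57
tool_pos: [0.4784, 0.0381, 0.0293]
tool_rot: [0.0, 0.996, -0.084, 0.0]
contact_force: [1.1, -0.3, -0.7]
gripper_width: 0.794
grasp_force: 0.0
```

```bash
python3 -c "
from seg import *
press(-.12,.0265)"
```

```text
t 31.5667 pos [0.4784 0.0381 0.0293] shift [ 1.7 -0.3  2.8] turn [ 0.03 -0.03  0.02]
```

play_rows(commands=[[0,0,2.5,0,0,0],[0,0,0,0,0,0],[0,0,0,0,0,0]])

```text
time: 31.82
tool_pos: [0.4777, 0.0381, 0.0261]
tool_rot: [0.0, 0.996, -0.084, -0.0]
contact_force: [0.2, 0.5, 0.4]
gripper_width: 0.798
grasp_force: 0.0
```

play_rows(commands=[[0,0,0,0,0,0],[0,0,0,0,0,0],[0,0,0,0,0,0],[0,0,0,0,0,0],[0,0,0,0,0,0]], hand=20)

```text
time: 32.23
tool_pos: [0.4785, 0.038, 0.0268]
tool_rot: [0.0, 0.996, -0.084, 0.0]
contact_force: [-0.8, -0.1, 3.0]
gripper_width: 0.498
grasp_force: 60.9
```

```bash
python3 -c "
from seg import *
press(-.12,.0265)"
```

```text
t 32.2333 pos [0.4785 0.038  0.0268] shift [ 1.6 -0.3  0.3] turn [ 0.03 -0.03  0.01]
```

play_rows(commands=[[-5,0,-3,0,0,0],[-15,0,-2,0,0,0],[-20,0,0,0,0,0],[-20,0,0,0,0,0],[-10,0,-5,0,0,0]])

```text
time: 32.65
tool_pos: [0.405, 0.0502, 0.0342]
tool_rot: [0.0, 0.996, -0.084, -0.003]
contact_force: [-0.2, 0.6, -0.9]
gripper_width: 0.492
grasp_force: 60.6
```

play_rows(commands=[[0,0,-30,0,0,0],[0,0,-40,0,0,0],[0,0,-40,0,0,0],[0,0,-40,0,0,0],[0,0,-40,0,0,0]])

```text
time: 33.07
tool_pos: [0.4078, 0.05, 0.2275]
tool_rot: [0.0, 0.996, -0.084, -0.001]
contact_force: [1.0, 0.2, -1.7]
gripper_width: 0.495
grasp_force: 60.9
```

```bash
python3 -c "
from seg import *
easel(-.087-.0577-.003,.045,.18)"
```

```text
t 33.0667 pos [0.4078 0.05   0.2275] shift [184.  239.2 -24.2] turn [ -1.18 -19.89  -6.91]
```

play_rows(commands=[[0,30,-5,0,0,0],[28,40,-5,0,0,0],[30,40,-5,0,0,0],[30,40,-5,0,0,0],[30,40,-4,0,0,0]])

```text
time: 33.48
tool_pos: [0.4787, -0.1293, 0.2472]
tool_rot: [0.0, 0.996, -0.084, -0.0]
contact_force: [0.5, 0.4, -0.3]
gripper_width: 0.492
grasp_force: 60.9
```

play_rows(commands=[[30,30,0,0,0,0],[30,19,0,0,0,0],[0,0,0,-0.4,-6.6,-2.3],[0,0,0,-0.4,-6.6,-2.3],[0,0,0,-0.4,-6.6,-2.3]])

```text
time: 33.9
tool_pos: [0.529, -0.1862, 0.2475]
tool_rot: [-0.004, 0.984, -0.023, -0.175]
contact_force: [-0.4, 0.4, -0.7]
gripper_width: 0.494
grasp_force: 60.9
```

play_rows(commands=[[0,0,0,0,0,0],[0,0,0,0,0,0],[0,0,0,0,0,0],[0,0,0,0,0,0],[0,0,0,0,0,0]])

```text
time: 34.32
tool_pos: [0.5287, -0.1854, 0.2483]
tool_rot: [-0.003, 0.985, -0.023, -0.171]
contact_force: [-0.5, 0.1, 0.5]
gripper_width: 0.492
grasp_force: 60.9
```

```bash
python3 -c "
from seg import *
easel(-.1516,.045,.06)"
```

```text
t 34.3167 pos [ 0.5287 -0.1854  0.2483] shift [ 15.1  30.  109.5] turn [ 0.05 -0.29 -0.06]
```

play_rows(commands=[[8,15,20,0,-0.2,0],[7,15,30,0,0,0],[0,0,30,0,0,0],[0,0,20,0,0,0],[0,0,9,0,0,0]])

```text
time: 34.73
tool_pos: [0.502, -0.2137, 0.137]
tool_rot: [-0.005, 0.984, -0.023, -0.176]
contact_force: [-0.7, 0.3, -1.5]
gripper_width: 0.496
grasp_force: 60.9
```

play_rows(commands=[[0,0,0,0,0,0],[0,0,0,0,0,0],[0,0,0,0,0,0],[0,0,0,0,0,0],[0,0,0,0,0,0]])

```text
time: 35.15
tool_pos: [0.506, -0.2148, 0.1415]
tool_rot: [-0.003, 0.985, -0.023, -0.173]
contact_force: [-0.6, -0.2, 0.2]
gripper_width: 0.49
grasp_force: 60.9
```

```bash
python3 -c "
from seg import *
easel(-.1516,.045,.018)"
```

```text
t 35.15 pos [ 0.506  -0.2148  0.1415] shift [-0.9 -0.4 43.6] turn [ 0.1  -0.13 -0.03]
```

play_rows(commands=[[0,0,10,0,0,0],[0,0,12,0,0,0],[0,0,10,0,0,0],[0,0,7,0,0,0],[0,0,0,0,0,0]])

```text
time: 35.57
tool_pos: [0.4892, -0.2129, 0.1001]
tool_rot: [-0.005, 0.984, -0.023, -0.176]
contact_force: [0.9, -0.1, 0.0]
gripper_width: 0.493
grasp_force: 60.9
```

play_rows(commands=[[0,0,0,0,0,0],[0,0,0,0,0,0],[0,0,0,0,0,0],[0,0,0,0,0,0]])

```text
time: 35.9
tool_pos: [0.4919, -0.2141, 0.1037]
tool_rot: [-0.004, 0.985, -0.023, -0.173]
contact_force: [0.5, 0.9, 0.3]
gripper_width: 0.493
grasp_force: 60.9
```

```bash
python3 -c "
from seg import *
easel(-.1516,.045,.0148)"
```

```text
t 35.9 pos [ 0.4919 -0.2141  0.1037] shift [-0.5 -0.2  6.5] turn [ 0.05 -0.02 -0.03]
```

play_rows(commands=[[0,0,2.5,0,0,0],[0,0,2,0,0,0],[0,0,0,0,0,0],[0,0,0,0,0,0]])

```text
time: 36.23
tool_pos: [0.4897, -0.2137, 0.0986]
tool_rot: [-0.004, 0.984, -0.023, -0.174]
contact_force: [-0.5, -1.0, -0.6]
gripper_width: 0.496
grasp_force: 60.9
```

play_rows(commands=[[0,0,1.5,0,0,0],[0,0,0,0,0,0],[0,0,0,0,0,0]])

```text
time: 36.48
tool_pos: [0.4893, -0.2137, 0.0973]
tool_rot: [-0.004, 0.984, -0.023, -0.174]
contact_force: [0.1, -0.6, -1.2]
gripper_width: 0.495
grasp_force: 60.9
```

```bash
python3 -c "
from seg import *
easel(-.1516,.045,.0148);print(st()[0]['contact_force'])"
```

```text
t 36.4833 pos [ 0.4893 -0.2137  0.0973] shift [-0.2  0.  -0.4] turn [ 0.01  0.06 -0.02]
[ 0.08515669 -0.59359766 -1.22473149]
```

play_rows(commands=[[0,0,1,0,0,0],[0,0,0,0,0,0],[0,0,0,0,0,0]])

```text
time: 36.73
tool_pos: [0.4893, -0.2138, 0.0969]
tool_rot: [-0.004, 0.985, -0.023, -0.174]
contact_force: [1.4, 0.3, 1.2]
gripper_width: 0.496
grasp_force: 61.1
```

play_rows(commands=[[0,0,1,0,0,0],[0,0,0,0,0,0],[0,0,0,0,0,0]])

```text
time: 36.98
tool_pos: [0.4893, -0.2138, 0.0969]
tool_rot: [-0.004, 0.985, -0.023, -0.174]
contact_force: [0.2, 0.7, 4.6]
gripper_width: 0.494
grasp_force: 61.5
```

Contact with the slope. Releasing, retreating and clearing the view.

play_rows(commands=[[0,0,-1,0,0,0],[0,0,0,0,0,0],[0,0,0,0,0,0]], hand=64)

```text
time: 37.23
tool_pos: [0.4888, -0.2137, 0.0962]
tool_rot: [-0.004, 0.984, -0.023, -0.174]
contact_force: [0.2, 0.1, 0.1]
gripper_width: 0.746
grasp_force: 0.0
```

play_rows(commands=[[0,0,-10,0,0,0],[0,0,-30,0,0,0],[0,0,-40,0,0,0],[0,0,-40,0,0,0],[0,0,-30,0,0,0]])

```text
time: 37.65
tool_pos: [0.5418, -0.2163, 0.2414]
tool_rot: [-0.003, 0.985, -0.023, -0.172]
contact_force: [0.5, 0.3, 1.1]
gripper_width: 0.749
grasp_force: 0.0
```

play_rows(commands=[[-10,-41,0,0,6.6,0],[-15,-41,0,0,6.6,0],[-15,-41,0,0,6.6,0],[-15,-41,0,0,0,0],[-15,-41,0,0,0,0]])

```text
time: 38.07
tool_pos: [0.4818, -0.0148, 0.2466]
tool_rot: [0.0, 1.0, -0.024, -0.001]
contact_force: [1.0, -0.4, -0.0]
gripper_width: 0.748
grasp_force: 0.0
```

play_rows(commands=[[0,-41,0,0,0,0],[0,-41,0,0,0,0],[0,-41,0,0,0,0],[0,-41,0,0,0,0],[0,0,0,0,0,0]])

```text
time: 38.48
tool_pos: [0.4904, 0.1536, 0.2466]
tool_rot: [-0.001, 1.0, -0.019, -0.002]
contact_force: [-0.7, -0.6, -0.0]
gripper_width: 0.753
grasp_force: 0.0
```

```bash
python3 -c "
from seg import *
f=imaging.grab_frame('top');g=imaging.grab_frame('side')
im=np.hstack([cv2.resize(g['image'][90:190,215:335],(360,300)),cv2.resize(f['image'][130:250,310:470],(440,330))[:300]])[:,:,::-1]
cv2.imwrite('pics/z1.png',im)
R=np.array(f['R']);c=-R.T@f['t']
hsv=cv2.cvtColor(f['image'],cv2.COLOR_RGB2HSV)
for n,lo,hi in(('blue',(105,130,40),(125,255,255)),('red',(0,200,90),(6,255,255)),('yel',(21,215,150),(30,255,255)),('white',(0,0,185),(180,50,255))):
    m=cv2.inRange(hsv,lo,hi);k=0*m;k[130:250,310:470]=m[130:250,310:470]
    _,_,S,C=cv2.connectedComponentsWithStats(k)
    for i in range(1,len(S)):
        if S[i,4]<15: continue
        u,v=C[i];d=R.T@[(u-f['cx'])/f['fx'],(v-f['cy'])/f['fy'],1];Q=EO+.012*EZ
        p=c+d*((Q-c)@EZ)/(d@EZ)-EO;print(n,S[i,4],(p@EX*1e3).round(1),(p@EY*1e3).round(1))
s=manip.state();print(s['tool_pos'],s['contact_force'])"
```

```text
blue 108 -87.9 63.7
blue 40 -82.0 -71.6
red 53 -100.7 -71.2
red 135 -123.0 62.3
yel 60 -118.7 -72.4
yel 109 -154.1 61.5
white 305 -32.4 64.5
white 300 -35.5 -71.4
[0.4908398  0.14907084 0.24621444] [-0.0436979   0.18985221 -0.70669191]
```

View pics/z1.png

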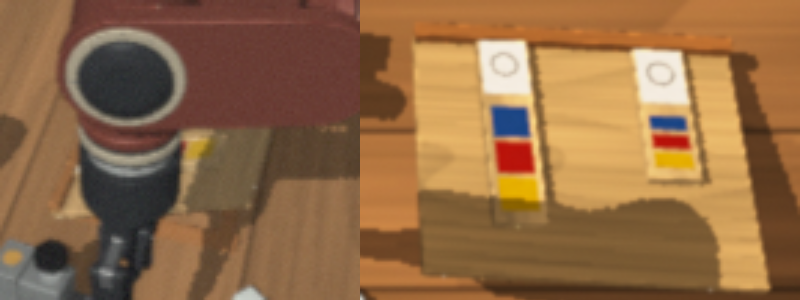

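Both boards lie flat, side by side. By patch spacing, the long board's centre is at x ≈ -93, y ≈ 62 mm on the easel and the short one's at x ≈ -72, y ≈ -71. Both are inside the allowed ranges and the arm is clear.

```bash
python3 -c "
from plant import manip
print(manip.job_done())"
```

```text
the job is handed in; nothing more can be done
None
```

I stamped the two boards on the sheet, shortest then longest (the middle-length board was absent), laid both on the easel against the ledge, and handed the job in; no verdict came back.

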